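# Square the vial block into the imager's corner and hold it for the exposure

## Task

Get the vial block photographed from below on the flat imager: first swing the black-knobbed iris lever until its red tip points at the green setting marker and leave it there. Then pick up the metal vial block, keep it upright, set it flat on the imager's deck with its red-dotted vial towards the corner of the two metal fences, and press it squarely into that corner so that it bears on both fences at once and pushes both spring switches in. The imager has no clamp and the switches are sprung, so finish while still gripping the block and pressing it against both fences, and leave the bottles and the beaker round about where they are.

Things in the scene. Friction and masses are not known exactly. Their poses are not given: they have to be found in the camera images.
- imager: flat light grey instrument, 200 (x) x 280 (y) x 60 mm, fixed, turned by up to 0.2 rad. Origin: centre of its underside, on the table; x to its back (away from the robot), y left, z up. Flat dark grey deck at z = 60 mm, black glass window flush in its left half. Inner faces: back fence x = 50 mm, side fence y = 15 mm; the deck before them (smaller x, larger y) is free
- datum_corner (a point): the corner where the inner faces of the two fences would meet, at deck height: imager frame (50, 15, 60) mm. Axes as the imager's. The seated block lies on the -x, +y side of this point
- fence_back: aluminium fence bar along the imager's y, 10 x 66 mm, standing 12 mm above the deck, its inner face (to the imager's -x) faced with white slippery strips. Origin: centre of its underside; axes as the imager's. Press the block towards it with about 12 to 20 N: the switch takes 4 N, and friction on the deck takes part of the rest
- fence_side: aluminium fence bar along the imager's x, 74 x 10 mm, standing 12 mm above the deck, its inner face (to the imager's +y) faced with white slippery strips. Origin: centre of its underside; axes as the imager's. Press the block towards it with about 12 to 20 N: the switch takes 4 N, and friction on the deck takes part of the rest
- switch_back (a joint): travel (m) of the brass spring switch in the middle of the back fence, 7 mm in diameter, 6 mm above the deck. 0: sticks out 4 mm from the fence; 0.004: flush, block seated. Takes 2 N to start and 4 N to push flush
- switch_side (a joint): the same for the switch in the middle of the side fence
- iris_lever (a joint): angle (rad) of the iris lever about its upright axis, range 0 to 1.3. At 0 its arm points, in the imager's frame, to x = -0.707, y = -0.707 (towards the robot and to the right); it grows clockwise seen from above. Stiff enough to stay where it is left (about 1 N at the knob moves it)
- lever_grip (a point): centre of the upright black round knob of the iris lever: 15 mm in diameter, 60 mm from the lever's axis, standing from 21 to 46 mm above the deck (this point: 34 mm above the deck). Its x axis points along the arm, from the lever's axis through the knob to the red pointer tip
- setting_marker: green setting marker clipped on the rim of the white graduated sector, 93 mm from the lever's axis, 6 mm high. Origin: on the lever's axis at deck height, imager frame (40, -62, 60) mm; its x axis points from the lever's axis to the marker, so the lever is set when the lever's x axis and this x axis have the same direction
- vial_block: machined aluminium block 86 (x) x 58 (y) x 38 mm high with six black-capped vials held fast in it (tops at 58 mm), 0.4 to 0.65 kg. Origin: centre of its underside, z up. Grip across the 58 mm sides, 16 mm or more above the underside so that the fingers pass over the fences. Seated: axes parallel to the imager's, origin 43 mm from the back fence's and 29 mm from the side fence's inner face
- marked_corner (a point): lower corner of the block at its red-dotted vial: block frame (43, -29, 0) mm; it belongs at the datum corner
- buffer_red: white bottle with a red cap, 50 mm across, 100 mm high; bystander; origin: centre of its underside
- buffer_yellow: white bottle with a yellow cap, 50 mm across, 100 mm high; bystander; origin: centre of its underside
- buffer_blue: white bottle with a blue cap, 50 mm across, 100 mm high; bystander; origin: centre of its underside
- beaker: small clear beaker, 60 mm across and high; bystander; origin: centre of its underside

How it is judged:
By the outcome, as a careful person would: the job done as asked, in the order asked, and still so for the second after the job is handed in, while the arm keeps its last pose, push and grip.
It also fails if it takes over 69 s, if anything falls off the work surface, if the arm or the gripper's body presses on something with over 40 N, if the wrist force passes 120 N, or if a joint passes its speed limit or range.

## Robot

A 7-joint arm with a two-finger parallel gripper is mounted at the origin on a cart in front of the work surface, level with it; the furniture and walls round the work are solid. World frame = base frame: x ahead of the robot, y to its left, z up, the work surface at z = 0. Lengths are in mm, angles in rad, forces in N, time in s.
With the tool pointing down it reaches from about 400 to 875 mm from the base axis. Payload 4.4 kg.
Tool frame: the origin (TCP) lies at the very end of the fingers, on their centre line; the grasp point (between the pads) lies 19 mm behind it; z points along the fingers, x is the direction in which the jaws open and shut, and the axes are right-handed (so a half turn about z gives the same grasp; the last joint's range is limited). The gripper opens to 85 mm and grips with 20 to 120 N. Pads are 22 mm wide; open, the fingers measure 114 mm over their backs; the gripper's body (76 mm by 85 mm) begins 54 mm behind the grasp point. The pads swing forward as they close: fully open they stand 13 mm farther back than shut.
Start: joints at [-1.295, 0.628, 0.038, 1.517, -0.027, 0.996, -0.02], TCP at [217.846, 612.422, 231.313] pointing down, gripper open.
Joint ranges: [-3.06, 3.06], [-0.37, 2.12], [-1.25, 1.32], [0.18, 2.47], [-1.1, 4.24], [0.23, 1.98], [-2.94, 2.94]. Speed limits (rad/s): [2.57, 2.57, 3.14, 3.14, 3.14, 3.14, 3.14].

## Interface

Orientations are given as [roll, pitch, yaw] about the fixed x, y, z axes, in that order (R = Rz(yaw) Ry(pitch) Rx(roll)).
In Python, from cell import ctrl, get_image, job, models gives the robot as it stands.
- The arm moves only by the tool move_arm, never from a script. Its argument "moves" is a list that holds one entry, the list of rows, each a list of 6 numbers: the shift along the tool's x, y, z in m, then the turn, a rotation vector about the tool's x, y, z in rad. A call has 1 to 20 rows; each row is the pose to reach, as a shift and turn from the pose commanded when the call began, along the tool's axes at that moment; what a row does not reach only later rows make up. A row lasts 1/8 s, in which the tool goes at most 62.5 mm and 10.7 degrees, less where a joint would pass 70% of its speed; a pose out of reach is approached as far as the arm can. A call with a gripper value outside its range is refused whole. "jaw" is the opening, from 0 (shut) to 1 (fully open), set as the call begins (left out, the last holds). The fingers move at their own pace and stop on an object; the grip force is fixed at half the most. Time passes only in rows, so rows that repeat a pose let the fingers close. It gives the time, the measured TCP pose, the force and the opening at its end, in the units of the state.
- ctrl.read_state(): the state, without advancing time (a new reading comes with each control period).
- get_image(name): name is "scene" or "top" or "wrist"; returns a dict with "color" (480x640x3 uint8, blue, green, red), "fov_y" (degrees; the focal length in pixels is half the picture's height over the tangent of half this angle, whatever the lens; pixels are square), "cx", "cy" (the principal point, pixels), "origin" and "orientation" of the camera in the world; the wrist camera has in their place "hand_eye" (4x4, takes a point from camera to tool coordinates, whose origin is the TCP and whose axes are the tool frame's). Camera axes: x right, y up, looking along -z (the intrinsics and any distortion apply to the point x, -y, -z); pixel columns grow to the right and rows downward; lengths in mm; the calibration is good to about 2 mm. A picture is of the moment at which its call begins: read the wrist's pose just before it. There is no depth.
- job.finish_job(): hands the job in, once; it reports no verdict.
Trained networks look in the newest picture that a camera, given by its name, has taken for a name from the list of things; names that differ only in an ending like _2 or _b are one class to them, and where a whole thing is asked for, a point or a joint stands for the part that bears it (a point fixed in the world has none). Each returns a list of dicts, best first, with "score" (0 to 1); they miss things now and then, are a little off and sometimes report something else, mostly with a low value. They report only what shows in the picture. A call takes as long as a camera call.
- models.cut_out(camera, thing): "pixels" (480x640 bool, what is visible of it) and "uv" ([column, row] in pixels, amid what is visible of it).
- models.place_of(camera, thing): "uv" ([column, row] in pixels: a listed point, or the origin of a listed thing).
The state is a dict: "clock": time; "qpos": joint angles; "qd": joint speeds; "tau": joint torques, N m; "eef_pos": TCP position; "tool_rot": TCP orientation; "force": force on the tool from outside, world axes, zero at the start; "torque": the same for the moment, N m; "width": finger opening in mm.
Only numpy, scipy, OpenCV 4.12 (cv2) and the standard library are available. Lean on these libraries where they do the work, as an engineer would, in place of code of your own. Each camera call takes 0.05 s, during which the arm holds its last target.

## Working session

There is one attempt and no reset: what is moved stays moved. The work goes in short steps, Python scripts to look and compute and a tool call to move; the robot and the scene stay as the last step left them, time stands still between calls to the robot, and variables do not carry over. Pictures are saved under pics/ and viewed, and the job is handed in when it is done.

Besides the shell and the picture viewer there is one more tool, called after "Emit:" as name([rows], argument=value, ...), one row to a line, values as JSON. move_arm: Moves the arm, as the interface text tells. Its arguments: {"type":"object","properties":{"moves":{"type":"array","items":{"type":"array","items":{"type":"array","items":{"type":"number"}}}},"jaw":{"type":"number"}},"required":["moves"]}

```bash
ls; mkdir -p pics
python3 - <<'E'
from cell import ctrl,get_image,job,models
import cv2,numpy as np
s=ctrl.read_state(); print(s)
for n in ["scene","top","wrist"]:
    im=get_image(n); cv2.imwrite(f"pics/{n}0.png",im["color"]); print(n,{k:v for k,v in im.items() if k!="color"})
    for t in ["imager","vial_block","marked_corner","lever_grip","datum_corner","setting_marker","fence_back","fence_side","buffer_red","buffer_yellow","buffer_blue","beaker"]:
        try:
            r=models.place_of(n,t); print(n,t,[(round(a["score"],2),np.round(a["uv"],1).tolist()) for a in r[:2]])
        except Exception as e: print(t,e)
print(ctrl.read_state()["clock"])
E
```

```text
pics
{'clock': 0.0, 'qpos': array([-1.2948068 ,  0.6293584 ,  0.03844213,  1.51842093, -0.02695814,
        0.99627469, -0.01998131]), 'qd': array([-1.37089045e-03, -7.27294229e-05,  1.73975170e-03, -1.24884746e-03,
       -4.71557462e-04,  1.30971397e-03,  2.50379662e-04]), 'tau': array([-9.34163108e-05, -5.63406479e+01,  1.22609787e+00, -1.93432420e+01,
        1.09929498e-02,  1.09672672e-02, -1.91960470e-05]), 'eef_pos': array([217.63148028, 611.79653769, 230.36422048]), 'tool_rot': array([3.14153017e+00, 1.94242558e-03, 1.22904686e+00]), 'force': array([-0.30252687, -0.4290201 , -0.17971336]), 'torque': array([-0.01146231,  0.01528109, -0.02499403]), 'width': 85.16244677738409}
scene {'fov_y': 52.83588084197219, 'cx': 323.83307472147953, 'cy': 246.00149585763418, 'origin': array([-467.80196435, -574.03350892,  683.67735495]), 'orientation': array([ 1.08124572, -0.01930899, -1.00378472])}
scene imager [(0.77, [319.8, 261.3])]
scene vial_block []
scene marked_corner [(0.56, [230.9, 241.1])]
scene lever_grip [(0.41, [348.6, 239.9])]
scene datum_corner [(0.74, [323.3, 232.8])]
scene
[... 1075 characters left out ...]
, 196.3])]
wrist {'fov_y': 66.14582873294034, 'cx': 314.67523883725096, 'cy': 237.2902625888143, 'hand_eye': array([[ 9.99999510e-01,  9.51047734e-04,  2.74377906e-04,
         2.13908991e-01],
       [ 9.89829258e-04, -9.59794334e-01, -2.80702434e-01,
        -7.20752248e+01],
       [-3.61505398e-06,  2.80702568e-01, -9.59794805e-01,
        -1.44214375e+02],
       [ 0.00000000e+00,  0.00000000e+00,  0.00000000e+00,
         1.00000000e+00]])}
wrist imager []
wrist vial_block []
wrist marked_corner []
wrist lever_grip []
wrist datum_corner []
wrist setting_marker []
wrist fence_back []
wrist fence_side []
wrist buffer_red []
wrist buffer_yellow []
wrist buffer_blue []
wrist beaker []
1.95
```

View pics/top0.png

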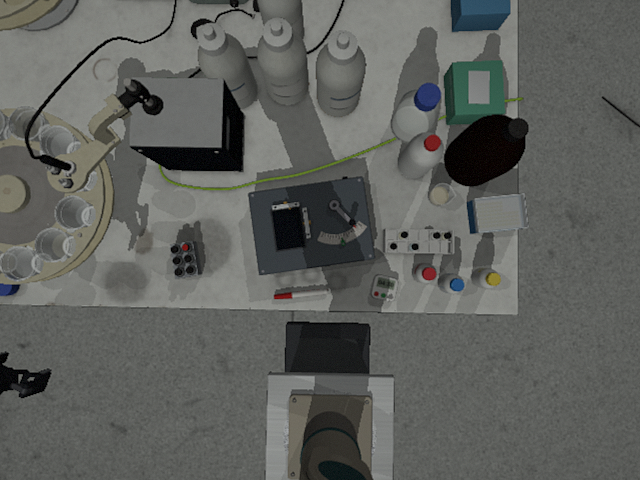

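View pics/scene0.png

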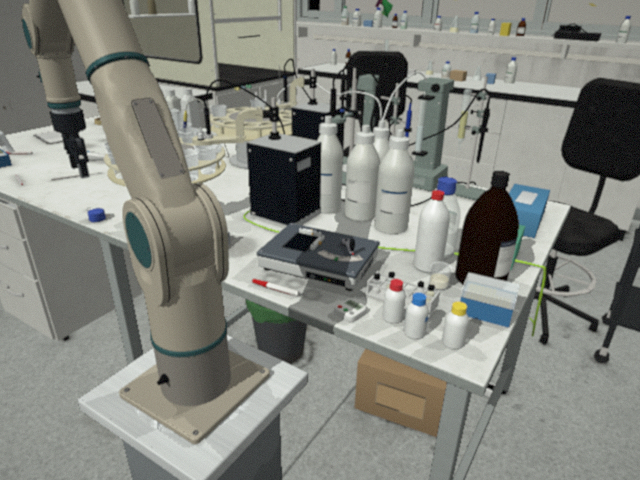

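Run:
```python
import cv2
a=cv2.imread("pics/top0.png"); cv2.imwrite("pics/top0c.png",cv2.resize(a[165:305,150:420],None,fx=2.9,fy=2.9,interpolation=cv2.INTER_CUBIC))
```

```text
(no output)
```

View pics/top0c.png

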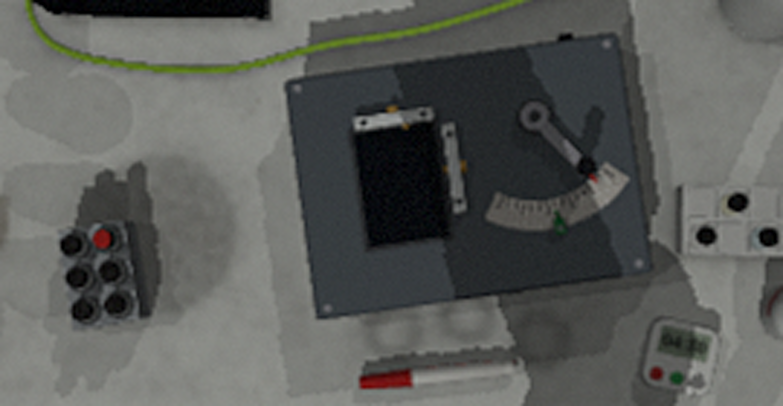

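```bash
cat > h.py <<'E'
import numpy as np,cv2
from scipy.spatial.transform import Rotation as R
def K(im):
    f=240/np.tan(np.radians(im["fov_y"])/2); return f,im["cx"],im["cy"]
def cam_pose(im,st=None):
    if "hand_eye" in im:
        T=np.eye(4);T[:3,:3]=R.from_euler("xyz",st["tool_rot"]).as_matrix();T[:3,3]=st["eef_pos"]
        return T@im["hand_eye"]
    T=np.eye(4);T[:3,:3]=R.from_euler("xyz",im["orientation"]).as_matrix();T[:3,3]=im["origin"];return T
def px2w(T,k,uv,z):
    f,cx,cy=k; d=T[:3,:3]@np.array([(uv[0]-cx)/f,-(uv[1]-cy)/f,-1]); o=T[:3,3]
    return o+d*(z-o[2])/d[2]
def w2px(T,k,P):
    p=T[:3,:3].T@(np.asarray(P,float)-T[:3,3]); f,cx,cy=k
    return np.array([cx+f*p[0]/-p[2],cy-f*p[1]/-p[2]])
TOP=dict(fov_y=54.46307148395545,cx=321.09269191598565,cy=236.87061918080778,origin=np.array([440.31946834,26.35819981,1185.890147]),orientation=np.array([0.04840287,0.00323825,-1.55114008]))
E
python3 - <<'E'
from h import *
T=cam_pose(TOP);k=K(TOP)
c=lambda x,y:(150+x/2.9,165+y/2.9)
for n,p,z in [("TL",(286,84),60),("TR",(614,34),60),("BR",(650,270),60),("BL",(318,318),60),("axis",(535,117),75),("knob",(587,164),106),("tip",(592,177),65),("green",(559,222),66),("red",(102,239),58),("v2",(72,244),58),("v3",(84,309),58),("v4",(117,303),58)]:
    print(n,np.round(px2w(T,k,c(*p),z),1))
E
```

```text
TL [595.7 209.1  60. ]
TR [643.1 -64.8  60. ]
BR [446.  -97.8  60. ]
BL [400.8 177.2  60. ]
axis [5.702e+02 5.000e-01 7.500e+01]
knob [529.6 -41.1 106. ]
tip [522.2 -48.   65. ]
green [484.2 -21.2  66. ]
red [462.9 359.6  58. ]
v2 [458.2 384.5  58. ]
v3 [404.3 372.6  58. ]
v4 [409.9 345.3  58. ]
```

Emit:
move_arm([
  [[-0.474,0.494,0,0,0,2.0],[-0.474,0.494,0,0,0,2.0],[-0.474,0.494,0,0,0,2.0],[-0.474,0.494,0,0,0,2.0],[-0.474,0.494,0,0,0,2.0],[-0.474,0.494,0,0,0,2.0],[-0.474,0.494,0,0,0,2.0],[-0.474,0.494,0,0,0,2.0],[-0.474,0.494,0,0,0,2.0],[-0.474,0.494,0,0,0,2.0],[-0.474,0.494,0,0,0,2.0],[-0.474,0.494,0,0,0,2.0],[-0.474,0.494,0,0,0,2.0],[-0.474,0.494,0,0,0,2.0],[-0.474,0.494,0,0,0,2.0],[-0.474,0.494,0,0,0,2.0]],
], jaw=0.6)

```text
clock: 3.95
eef_pos: [524.3, 1.1, 231.4]
tool_rot: [-3.141, 0.0, -0.769]
force: [-0.6, 0.1, 0.4]
width: 51.4
```

```bash
cat > look.py <<'E'
import sys,pickle
from cell import ctrl,get_image,models
from h import *
tag=sys.argv[1]
st=ctrl.read_state(); im=get_image("wrist")
pickle.dump((st,im),open(f"pics/{tag}.pkl","wb")); cv2.imwrite(f"pics/{tag}.png",im["color"])
for t in sys.argv[2:]:
    r=models.place_of("wrist",t); print(t,[(round(a["score"],2),np.round(a["uv"],1).tolist()) for a in r[:2]])
print(st["clock"],st["qpos"].round(2),np.round(st["eef_pos"],1),np.round(st["tool_rot"],4))
E
python3 look.py w1 datum_corner lever_grip setting_marker imager
```

```text
datum_corner [(0.77, [285.9, 107.3]), (0.73, [377.7, 398.3])]
lever_grip [(0.92, [353.2, 257.6])]
setting_marker [(0.57, [445.1, 469.4])]
imager [(0.73, [272.4, 167.8])]
3.95 [-0.47  0.51  0.61  1.88 -0.38  0.87 -0.43] [524.3   1.1 231.4] [-3.1413e+00  2.0000e-04 -7.6950e-01]
```

View pics/w1.png

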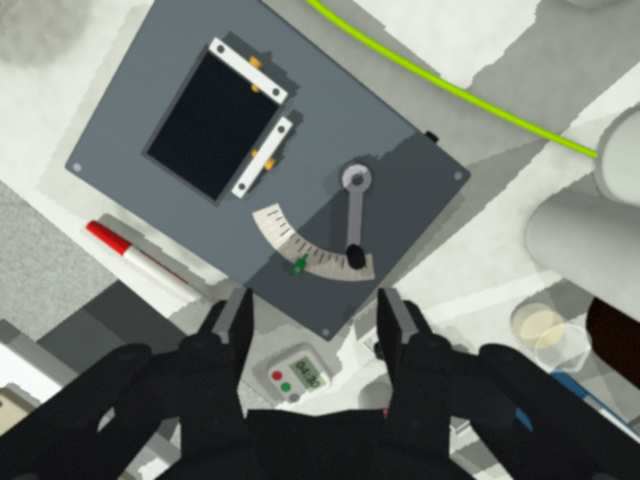

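Run:
```python
import cv2
a=cv2.imread("pics/w1.png"); cv2.imwrite("pics/w1a.png",cv2.resize(a[150:300,240:400],None,fx=4,fy=4,interpolation=cv2.INTER_CUBIC))
cv2.imwrite("pics/w1b.png",cv2.resize(a[20:210,140:300],None,fx=4,fy=4,interpolation=cv2.INTER_CUBIC)[:, :]) 
from h import *; import pickle
st,im=pickle.load(open("pics/w1.pkl","rb")); T=cam_pose(im,st);k=K(im)
for n,p,z in [("TR",(470,174),60),("BR",(330,340),60),("BL",(67,165),60),("axis",(356.5,179.5),75),("knob",(356,255),106),("green",(300,263),66),("bl screw",(77,167),60),("tr screw",(458,176),60),("br screw",(326,332),60)]:
    print(n,np.round(px2w(T,k,p,z),1))
```

```text
TR [642.7 -65.1  60. ]
BR [447.3 -98.3  60. ]
BL [403.3 177.8  60. ]
axis [570.5   1.2  75. ]
knob [531.3 -36.2 106. ]
green [484.1 -20.2  66. ]
bl screw [407.9 170.9  60. ]
tr screw [634.3 -59.3  60. ]
br screw [450.5 -89.3  60. ]
```

View pics/w1a.png

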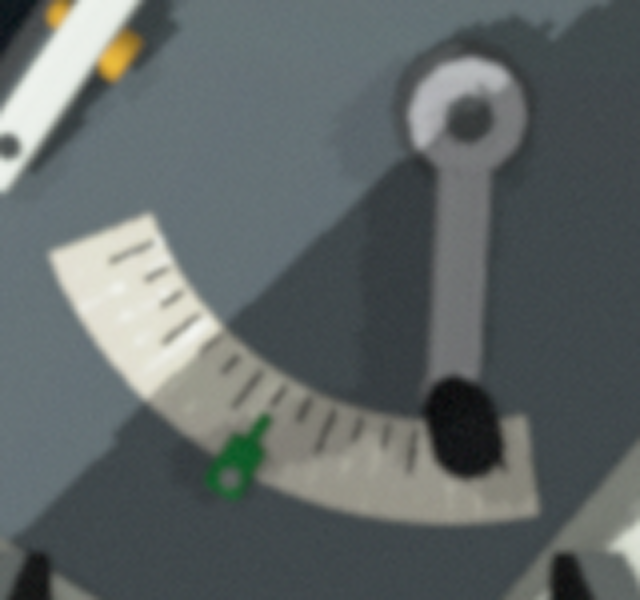

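View pics/w1b.png

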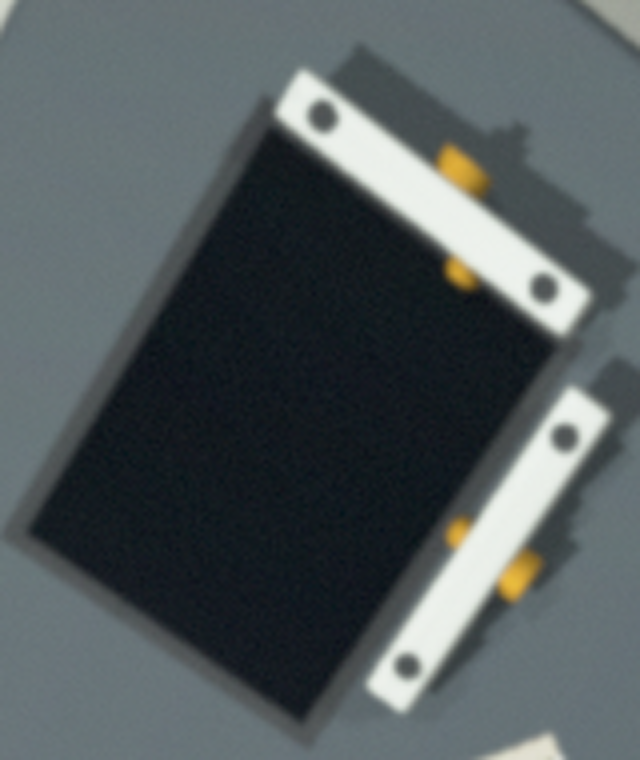

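Run:
```python
from h import *; import pickle
st,im=pickle.load(open("pics/w1.pkl","rb")); T=cam_pose(im,st);k=K(im)
c=lambda x,y:(240+x/4,150+y/4)
P=lambda x,y,z:px2w(T,k,c(x,y),z)[:2]
A=np.array([571.5,1.4]);print("T",T[:3,3])
for n,q in [("ring",P(230,478,66)),("pin",P(265,420,66)),("body",P(238,465,66)),("knobtop",P(468,440,106)),("hubtop75",P(468,115,75)),("hubtop80",P(468,115,80)),("hub85",P(468,115,85))]:
    d=q-A; print(n,q.round(1),np.hypot(*d).round(1),round(np.arctan2(d[1],d[0]),3))
a,b=P(465,165,79),P(455,380,79); print("arm",a,b,np.arctan2(*(b-a)[::-1]))
from itertools import product
d=P(230,480,66)-P(265,420,66);print("marker self dir",np.arctan2(-(-d[1]),d[0]))
# sector arc ends at z=61
for n,p in [("sec L inner",(152,213)),("sec L out",(50,255)),("sec R in",(528,415)),("sec R out",(540,513))]:
    d=P(*p,62)-A;print(n,np.hypot(*d).round(1),round(np.arctan2(d[1],d[0]),3))
# fences: top z=72
c=lambda x,y:(140+x/4,20+y/4)
fs={"back":[(305,68),(592,295),(565,340),(275,115)],"side":[(572,388),(610,412),(403,712),(367,685)]}
for n,v in fs.items():
    w=[P(*p,72) for p in v]; print(n,np.round(w,1).tolist(),np.mean(w,0).round(1))
# expected
for cx,cy,yaw in [(523,56.4,.164)]:
    Rm=np.array([[np.cos(yaw),-np.sin(yaw)],[np.sin(yaw),np.cos(yaw)]])
    print("exp back centre?",Rm@[55,48]+[cx,cy],"side",Rm@[7,10]+[cx,cy])
```

```text
T [573.20497202  52.72294434 375.60941593]
ring [478.1 -23. ] 96.5 -2.886
pin [493.4 -18.7] 80.6 -2.89
body [481.6 -22.1] 92.9 -2.886
knobtop [529.1 -39.8] 59.1 -2.37
hubtop75 [571.2   1.4] 0.3 -2.996
hubtop80 [571.2   2.2] 0.9 1.893
hub85 [571.3   3.1] 1.7 1.712
arm [564.00883134  -4.98793593] [531.78850633 -37.22534663] -2.355929422192431
marker self dir -2.850612207609634
sec L inner 70.1 2.705
sec L out 94.3 2.72
sec R in 71.0 -2.101
sec R out 94.9 -2.121
back [[566.8, 150.8], [576.9, 86.1], [567.4, 84.0], [556.8, 149.5]] [567.  117.6]
side [[562.0, 76.9], [564.2, 68.5], [491.0, 56.4], [489.8, 65.4]] [526.7  66.8]
exp back centre? [569.42525642 112.73556218] side [528.27341649  67.40868196]
```

Emit:
move_arm([
  [[0.032,0.0265,0.02,0,0,0.02],[0.032,0.0265,0.06,0,0,0.02],[0.032,0.0265,0.1,0,0,0.02],[0.032,0.0265,0.125,0,0,0.02],[0.032,0.0265,0.14,0,0,0.02],[0.032,0.0265,0.148,0,0,0.02],[0.032,0.0265,0.148,0,0,0.02],[0.032,0.0265,0.148,0,0,0.02]],
])

```text
clock: 5.2
eef_pos: [529.5, -41.1, 84.1]
tool_rot: [-3.141, -0.001, -0.791]
force: [-0.2, -0.2, 1.0]
width: 51.4
```

```bash
python3 look.py w2
```

```text
5.2 [-0.26  0.73  0.44  1.98 -0.56  0.55 -0.22] [529.5 -41.1  84.1] [-3.1405e+00 -1.2000e-03 -7.9090e-01]
```

View pics/w2.png

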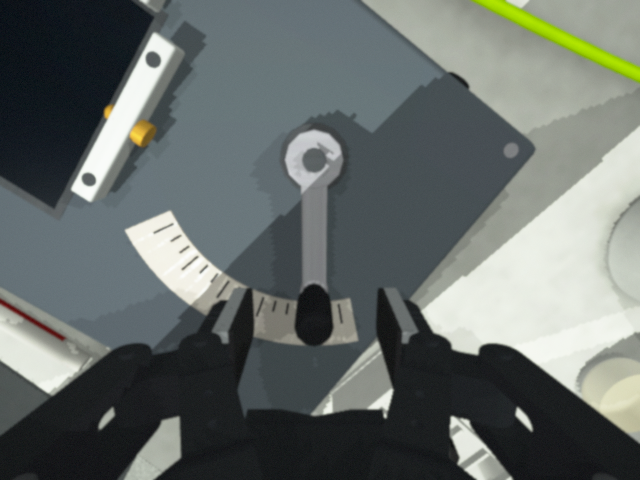

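Emit:
move_arm([
  [[0,0,0,0,0,0],[0,0,0,0,0,0],[0,0,0,0,0,0],[0,0,0,0,0,0],[0,0,0,0,0,0],[0,0,0,0,0,0]],
], jaw=0.1)

```text
clock: 6.0
eef_pos: [529.1, -41.1, 83.7]
tool_rot: [-3.141, -0.0, -0.791]
force: [-2.5, 0.1, 5.8]
width: 12.8
```

Run:
```python
from cell import ctrl
from h import *
s=ctrl.read_state();print(s["clock"],s["eef_pos"],s["tool_rot"],s["force"],s["width"])
A=np.array([571.5,1.4]); p=s["eef_pos"][:2]; y0=s["tool_rot"][2]
d=p-A; a0=np.arctan2(d[1],d[0]); r=np.hypot(*d); print(r,a0)
Rt=R.from_euler("xyz",s["tool_rot"]).as_matrix()
tgt=-2.888; D=tgt-a0
for f in [.125,.25,.375,.5,.625,.75,.875,1]:
    a=a0+D*f; q=A+r*np.array([np.cos(a),np.sin(a)])-p
    t=Rt.T@np.array([*q,0]); print(f,t.round(1),round(-D*f,3))
```

```text
6.0 [529.08244778 -41.0532275   83.69616544] [-3.14104165e+00 -2.33187911e-04 -7.91003019e-01] [-2.50327539  0.09566658  5.76705926] 12.81504247166861
60.012709169792096 -2.355774141967606
0.125 [-4.  -0.1 -0. ] 0.067
0.25 [-8.  -0.5 -0. ] 0.133
0.375 [-11.9  -1.1  -0. ] 0.2
0.5 [-15.8  -2.   -0. ] 0.266
0.625 [-19.6  -3.2  -0. ] 0.333
0.75 [-23.4  -4.6  -0. ] 0.399
0.875 [-27.   -6.2  -0. ] 0.466
1 [-30.5  -8.1  -0. ] 0.532
```

Emit:
move_arm([
  [[-0.004,-0.0001,0,0,0,0.067],[-0.008,-0.0005,0,0,0,0.133],[-0.0119,-0.0011,0,0,0,0.2],[-0.0158,-0.002,0,0,0,0.266],[-0.0196,-0.0032,0,0,0,0.333],[-0.0234,-0.0046,0,0,0,0.399],[-0.027,-0.0062,0,0,0,0.466],[-0.0305,-0.0081,0,0,0,0.532],[-0.0305,-0.0081,0,0,0,0.532],[-0.0305,-0.0081,0,0,0,0.532],[-0.0305,-0.0081,0,0,0,0.532]],
])

```text
clock: 7.38
eef_pos: [513.6, -13.5, 83.7]
tool_rot: [-3.141, 0.0, -1.323]
force: [-0.2, 0.0, 6.4]
width: 12.3
```

Emit:
move_arm([
  [[0,0,0,0,0,0],[0,0,0,0,0,0],[0,0,0,0,0,0],[0,0,0,0,0,0],[0,0,-0.06,0,0,0],[0,0,-0.12,0,0,0],[0,0,-0.12,0,0,0],[0,0,-0.12,0,0,0]],
], jaw=0.5)

```text
clock: 8.38
eef_pos: [512.8, -13.1, 203.0]
tool_rot: [3.141, 0.001, -1.323]
force: [0.0, 0.4, 0.3]
width: 42.6
```

```bash
python3 look.py w3 lever_grip setting_marker
python3 - <<'E'
import cv2
a=cv2.imread("pics/w3.png"); cv2.imwrite("pics/w3a.png",cv2.resize(a[130:330,240:440],None,fx=3,fy=3,interpolation=cv2.INTER_CUBIC))
from cell import get_image
im=get_image("top"); cv2.imwrite("pics/top3a.png",cv2.resize(im["color"][180:260,300:400],None,fx=6,fy=6,interpolation=cv2.INTER_CUBIC))
E
```

```text
lever_grip [(0.61, [315.5, 235.7])]
setting_marker []
8.375 [-0.53  0.59  0.78  1.94 -0.55  0.84 -0.78] [512.8 -13.1 203. ] [ 3.1413e+00  9.0000e-04 -1.3225e+00]
```

View pics/w3a.png

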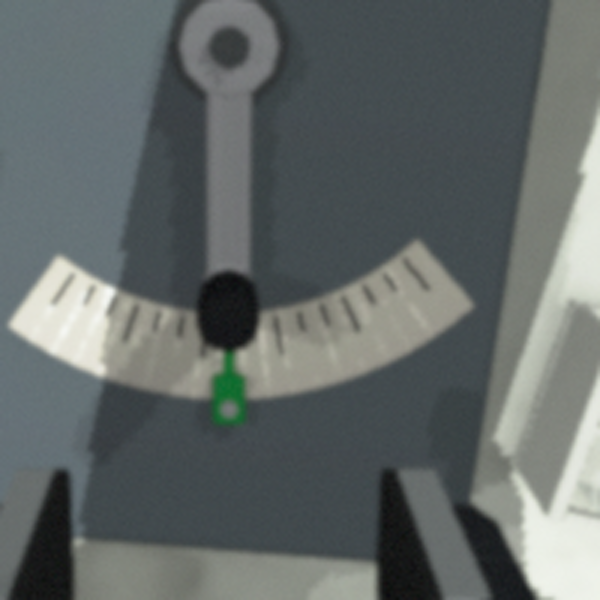

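View pics/top3a.png

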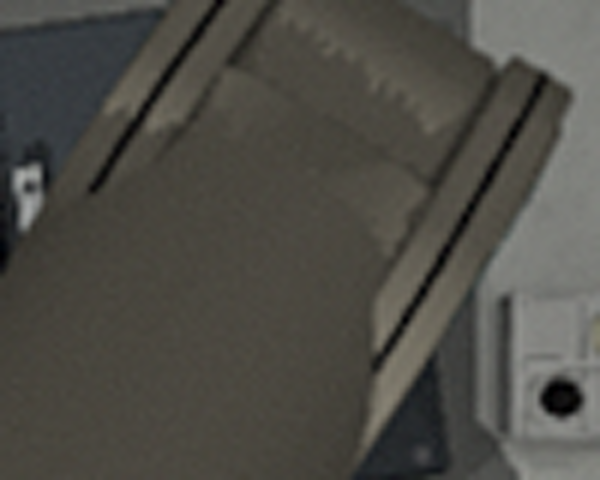

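Emit:
move_arm([
  [[-0.386,-0.016,-0.03,0,0,0.01],[-0.386,-0.016,-0.03,0,0,0.01],[-0.386,-0.016,-0.03,0,0,0.01],[-0.386,-0.016,-0.03,0,0,0.01],[-0.386,-0.016,-0.03,0,0,0.01],[-0.386,-0.016,-0.03,0,0,0.01],[-0.386,-0.016,-0.03,0,0,0.01],[-0.386,-0.016,-0.03,0,0,0.01],[-0.386,-0.016,-0.03,0,0,0.01],[-0.386,-0.016,-0.03,0,0,0.01]],
], jaw=1.0)

```text
clock: 9.82
eef_pos: [434.8, 362.5, 233.4]
tool_rot: [3.141, -0.0, -1.336]
force: [-0.8, 0.7, -0.1]
width: 85.2
```

```bash
python3 look.py w4 vial_block marked_corner
python3 - <<'E'
import cv2
a=cv2.imread("pics/w4.png"); cv2.imwrite("pics/w4a.png",cv2.resize(a[100:340,200:440],None,fx=2.5,fy=2.5,interpolation=cv2.INTER_CUBIC))
E
```

```text
vial_block [(0.76, [312.4, 203.1])]
marked_corner [(0.81, [339.8, 154.0])]
9.825 [-1.27  0.64  0.86  1.77 -0.57  1.   -1.52] [434.8 362.5 233.4] [ 3.1414e+00 -4.0000e-04 -1.3364e+00]
```

View pics/w4.png

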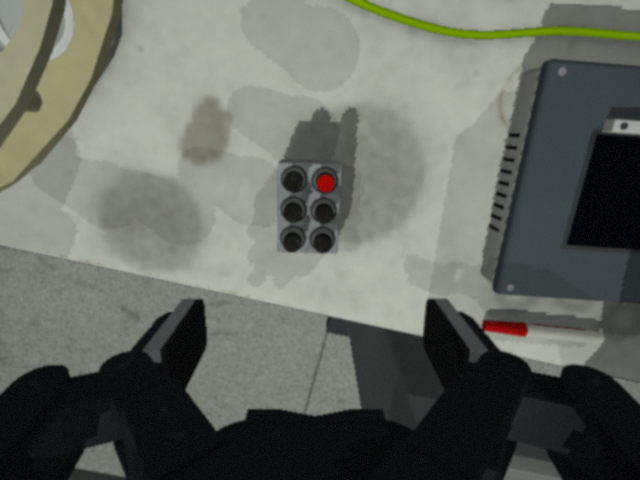

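View pics/w4a.png

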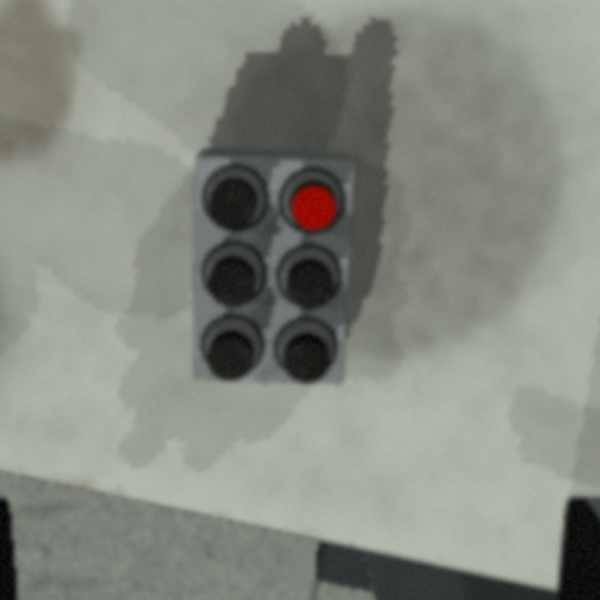

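Run:
```python
from h import *; import pickle
st,im=pickle.load(open("pics/w4.pkl","rb")); T=cam_pose(im,st);k=K(im)
c=lambda x,y:(200+x/2.5,100+y/2.5)
v=[px2w(T,k,c(*p),38)[:2] for p in [(199,154),(354,155),(344,383),(194,381)]]
print(np.round(v,1),np.mean(v,0)); e=lambda a,b:(np.hypot(*(v[b]-v[a])).round(1),np.arctan2(*(v[b]-v[a])[::-1]).round(3))
print(e(0,1),e(1,2),e(2,3),e(3,0))
w=[px2w(T,k,c(*p),58)[:2] for p in [(235,202),(315,208),(233,280),(310,282),(232,355),(306,357)]]
print(np.round(w,1),np.mean(w,0)); 
for a,b in [(4,0),(5,1),(2,0)]: d=w[a]-w[b]; print(np.arctan2(*(w[b]-w[a])[::-1]))
```

```text
[[469.  403.9]
 [481.7 349.2]
 [396.4 331.1]
 [383.7 388. ]] [432.6858178 368.0584788]
(np.float64(56.2), np.float64(-1.344)) (np.float64(87.2), np.float64(-2.932)) (np.float64(58.3), np.float64(1.79)) (np.float64(86.8), np.float64(0.184))
[[458.  387. ]
 [462.3 359.6]
 [430.9 381.8]
 [436.5 355.1]
 [403.7 376.1]
 [409.1 349.8]] [433.41370973 368.23859791]
0.19799815457976452
0.1816001310884473
0.19195698866232577
```

Emit:
move_arm([
  [[-0.006,0.0005,0.03,0,0,0.03],[-0.006,0.0005,0.08,0,0,0.03],[-0.006,0.0005,0.13,0,0,0.03],[-0.006,0.0005,0.17,0,0,0.03],[-0.006,0.0005,0.195,0,0,0.03],[-0.006,0.0005,0.21,0,0,0.03],[-0.006,0.0005,0.22,0,0,0.03],[-0.006,0.0005,0.223,0,0,0.03],[-0.006,0.0005,0.223,0,0,0.03],[-0.006,0.0005,0.223,0,0,0.03]],
])

```text
clock: 11.22
eef_pos: [432.5, 370.5, 11.0]
tool_rot: [-3.141, 0.001, -1.363]
force: [-0.0, -0.5, 0.3]
width: 85.4
```

```bash
python3 look.py w5
```

```text
11.225 [-1.1   0.93  0.57  1.9  -0.89  0.59 -1.3 ] [432.5 370.5  11. ] [-3.1406e+00  6.0000e-04 -1.3630e+00]
```

View pics/w5.png

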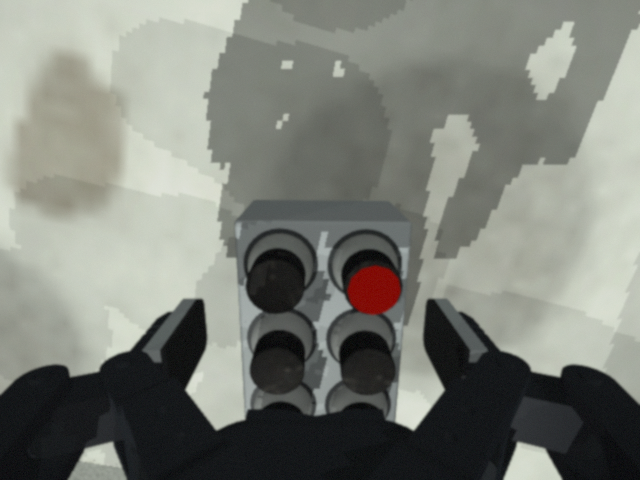

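Emit:
move_arm([
  [[0.0025,0,0,0,0,0],[0.0025,0,0,0,0,0],[0.0025,0,0,0,0,0],[0.0025,0,0,0,0,0],[0.0025,0,0,0,0,0],[0.0025,0,0,0,0,0],[0.0025,0,0,0,0,0],[0.0025,0,0,0,0,0]],
], jaw=0.4)

```text
clock: 12.28
eef_pos: [432.9, 367.6, 10.9]
tool_rot: [-3.141, 0.0, -1.363]
force: [-0.7, -0.8, 5.0]
width: 57.0
```

```bash
python3 look.py w6 marked_corner
```

```text
marked_corner [(0.73, [382.1, 198.2])]
12.275 [-1.1   0.92  0.57  1.91 -0.89  0.58 -1.3 ] [432.9 367.6  10.9] [-3.1412e+00  3.0000e-04 -1.3634e+00]
```

View pics/w6.png

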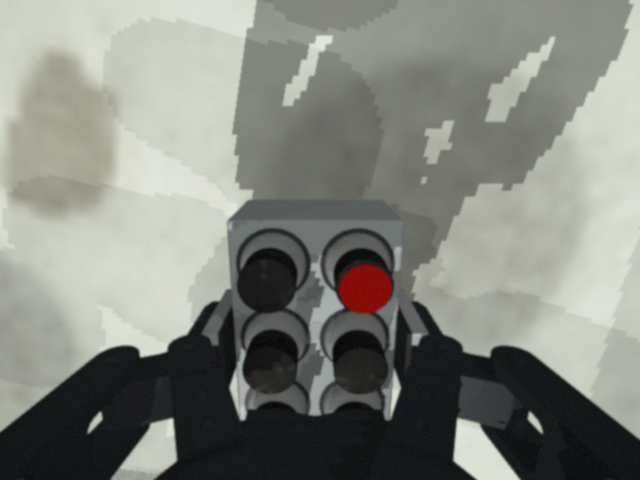

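Run:
```python
from h import *; import pickle
st,im=pickle.load(open("pics/w6.pkl","rb")); T=cam_pose(im,st);k=K(im)
Rt=R.from_euler("xyz",st["tool_rot"]).as_matrix()
for p,z in [((230,222),38),((401,220),38),((243,202),0),((389,200),0),((366,288),58),((268,284),58)]:
    q=px2w(T,k,p,z); print(p,q.round(1),(Rt.T@(q-st["eef_pos"])).round(1))
```

```text
(230, 222) [467.9 403.9  38. ] [-28.3 -41.8 -27. ]
(401, 220) [480.1 349.3  38. ] [ 27.6 -42.4 -27.1]
(243, 202) [466.7 406.6   0. ] [-31.2 -41.1  11. ]
(389, 200) [480.3 345.8   0. ] [ 31.1 -41.9  10.9]
(366, 288) [462.4 359.4  58. ] [ 14.1 -27.2 -47.1]
(268, 284) [457.9 387.1  58. ] [-13.9 -28.5 -47. ]
```

Emit:
move_arm([
  [[0,0,-0.015,0,0,0],[0,0,-0.045,0,0,0],[0,0,-0.08,0,0,0],[0,0,-0.11,0,0,0],[0.03,-0.002,-0.11,0,0,0.005],[0.07,-0.005,-0.11,0,0,0.012],[0.11,-0.0075,-0.11,0,0,0.02],[0.15,-0.01,-0.11,0,0,0.026],[0.19,-0.013,-0.11,0,0,0.033],[0.22,-0.015,-0.11,0,0,0.038],[0.245,-0.0165,-0.11,0,0,0.043],[0.258,-0.0175,-0.11,0,0,0.046],[0.264,-0.018,-0.11,0,0,0.046],[0.264,-0.018,-0.11,0,0,0.046],[0.264,-0.018,-0.11,0,0,0.046]],
])

```text
clock: 14.25
eef_pos: [504.3, 114.4, 120.1]
tool_rot: [3.141, 0.001, -1.407]
force: [0.3, 0.4, -5.5]
width: 57.1
```

```bash
python3 look.py w7 marked_corner datum_corner
python3 - <<'E'
from cell import ctrl
s=ctrl.read_state();print(s["force"],s["torque"],s["width"])
E
```

```text
marked_corner [(0.66, [384.0, 194.0])]
datum_corner [(0.81, [397.6, 151.4]), (0.6, [397.5, 222.2])]
14.25 [-0.71  0.71  0.69  2.   -0.71  0.68 -0.97] [504.3 114.4 120.1] [ 3.1409e+00  8.0000e-04 -1.4073e+00]
[-0.4155194   0.17784701 -4.73980437] [ 0.0251073   0.05372918 -0.03243612] 56.80437488247915
```

View pics/w7.png

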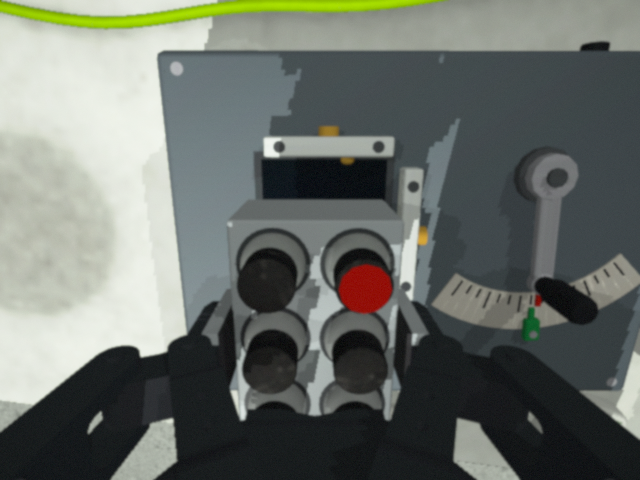

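Run:
```python
import cv2
a=cv2.imread("pics/w7.png"); cv2.imwrite("pics/w7a.png",cv2.resize(a[120:310,225:445],None,fx=3.5,fy=3.5,interpolation=cv2.INTER_CUBIC)[:600])
```

```text
(no output)
```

View pics/w7a.png

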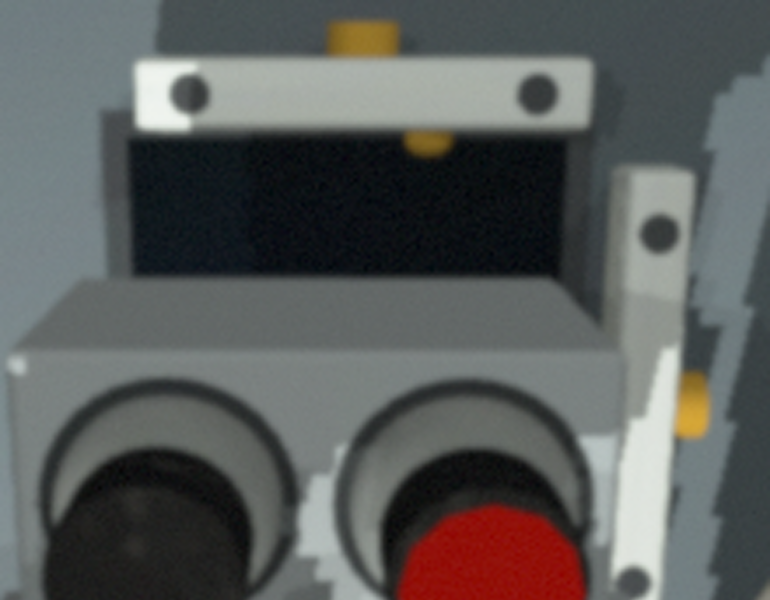

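Run:
```python
from h import *; import pickle
st,im=pickle.load(open("pics/w7.pkl","rb")); T=cam_pose(im,st);k=K(im)
Rt=R.from_euler("xyz",st["tool_rot"]).as_matrix(); print(st["eef_pos"])
dz=st["eef_pos"][2]-10.9
for n,p,z in [("bf L",(263.9,156.9),72),("bf R",(394.1,157.1),72),("sf t",(405,168.6),72),("sf b",(399.9,285.7),72),("blk L",(228.5,221.3),38+dz),("blk R",(402,220),38+dz),("blk botL",(249,200),dz),("blk botR",(383,200),dz),("bot dat",(389,200),dz)]:
    q=px2w(T,k,p,z); print(n,q.round(1),(Rt.T@(q-st["eef_pos"])).round(1))
```

```text
[504.29609391 114.4056606  120.11013476]
bf L [556.5 149.9  72. ] [-26.5 -57.4  48.1]
bf R [567.2  84.3  72. ] [ 40.  -57.2  48. ]
sf t [562.4  77.4  72. ] [ 46.  -51.4  48. ]
sf b [498.2  65.2  72. ] [47.5 14.  48.1]
blk L [541.1 149.6 147.2] [-28.8 -42.  -27.1]
blk R [550.7  93.7 147.2] [ 27.9 -42.4 -27.2]
blk botL [541.1 149.4 109.2] [-28.6 -42.   10.9]
blk botR [550.3  93.1 109.2] [ 28.5 -41.9  10.8]
bot dat [550.7  90.6 109.2] [ 31.1 -41.9  10.8]
```

Emit:
move_arm([
  [[0,0,0.015,0,0,0],[0,0,0.03,0,0,0],[0,0,0.04,0,0,0],[0,0,0.045,0,0,0],[0,0,0.047,0,0,0],[0,0,0.048,0,0,0],[0,0,0.049,0,0,0],[0,0,0.049,0,0,0],[0,0,0.049,0,0,0]],
])

```text
clock: 15.52
eef_pos: [504.8, 113.2, 71.5]
tool_rot: [-3.141, 0.0, -1.409]
force: [0.2, -0.1, -5.0]
width: 56.6
```

```bash
python3 look.py w8
python3 - <<'E'
from cell import ctrl
s=ctrl.read_state();print(s["force"],s["torque"],s["width"])
E
```

```text
15.525 [-0.65  0.78  0.6   2.03 -0.8   0.58 -0.9 ] [504.8 113.2  71.5] [-3.1413e+00  1.0000e-04 -1.4090e+00]
[ 0.33876486  0.45000272 -4.85252116] [ 0.0221133  -0.0099857  -0.02800927] 56.78358500822289
```

View pics/w8.png

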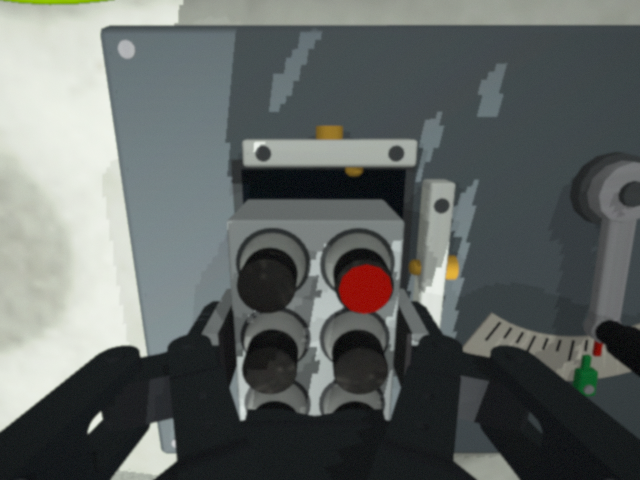

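Emit:
move_arm([
  [[0,0,0.0005,0,0,0],[0,0,0.001,0,0,0],[0,0,0.001,0,0,0],[0,0,0.001,0,0,0]],
])

```text
clock: 16.08
eef_pos: [504.8, 113.2, 70.9]
tool_rot: [-3.141, 0.001, -1.409]
force: [-2.7, 0.1, 6.5]
width: 56.9
```

Emit:
move_arm([
  [[0.002,-0.0015,0,0,0,0],[0.004,-0.003,0,0,0,0],[0.006,-0.0045,0,0,0,0],[0.008,-0.006,0,0,0,0],[0.01,-0.0075,0,0,0,0],[0.012,-0.009,0,0,0,0],[0.013,-0.01,0,0,0,0],[0.013,-0.01,0,0,0,0],[0.013,-0.01,0,0,0,0]],
])

```text
clock: 17.2
eef_pos: [515.2, 104.5, 71.0]
tool_rot: [3.14, 0.005, -1.408]
force: [-4.8, 5.0, 10.5]
width: 57.1
```

```bash
python3 look.py w9
python3 - <<'E'
from cell import ctrl
s=ctrl.read_state();print(s["force"],s["torque"],s["width"])
E
```

```text
17.2 [-0.63  0.79  0.6   2.   -0.79  0.6  -0.89] [515.2 104.5  71. ] [ 3.1396  0.005  -1.4076]
[-6.02396735  4.87520361  9.71014898] [ 0.8674495   1.14893667 -0.06976799] 56.83015258897284
```

View pics/w9.png

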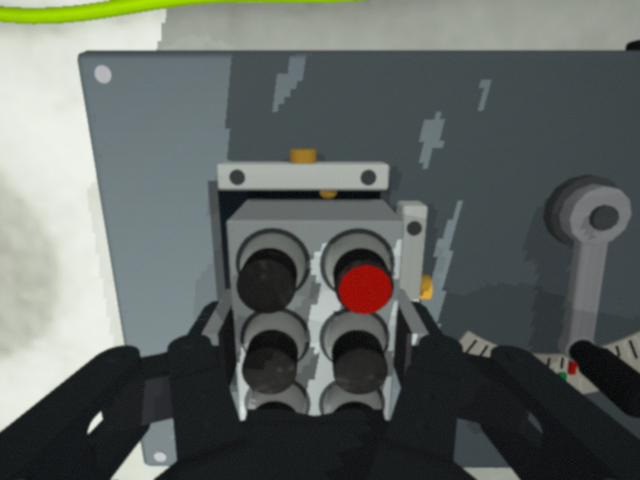

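Emit:
move_arm([
  [[0,0,-0.00025,0,0,0],[0.001,-0.001,-0.00025,0,0,0],[0.002,-0.002,-0.00025,0,0,0],[0.003,-0.003,-0.00025,0,0,0],[0.004,-0.004,-0.00025,0,0,0],[0.004,-0.004,-0.00025,0,0,0]],
])

```text
clock: 18.0
eef_pos: [517.1, 102.7, 71.1]
tool_rot: [3.135, 0.009, -1.407]
force: [-11.1, 7.8, 16.9]
width: 57.2
```

```bash
cat > t.py <<'E'
from cell import ctrl
from h import *
s=ctrl.read_state(); Rt=R.from_euler("xyz",s["tool_rot"]).as_matrix()
z=Rt[:,2]; d=np.array([0,0,-1.]); e=np.cross(z,d) # world rotvec to bring z to down
print(s["clock"],s["eef_pos"].round(2),s["tool_rot"].round(4),"F",s["force"].round(1),"Ftool",(Rt.T@s["force"]).round(1),"M",s["torque"].round(2),"w",round(s["width"],1))
print("corr rotvec tool",(Rt.T@e).round(4))
A=R.from_euler("xyz",[np.pi,0,.162-np.pi/2]).as_matrix()
# face positions in imager yaw frame rel. to datum
Rz=np.array([[np.cos(.162),-np.sin(.162)],[np.sin(.162),np.cos(.162)]])
print("TCP in imager axes rel datum", (Rz.T@(s["eef_pos"][:2]-[569,78.6])).round(2),"yaw rel",round(s["tool_rot"][2]+np.pi/2-.162,4))
E
python3 t.py; python3 look.py w10
```

```text
18.0 [517.1  102.72  71.09] [ 3.1347  0.0087 -1.4066] F [-11.1   7.8  16.9] Ftool [ -9.6   9.8 -16.8] M [ 1.45  2.03 -0.05] w 57.2
corr rotvec tool [0.0069 0.0087 0.    ]
TCP in imager axes rel datum [-47.33  32.18] yaw rel 0.0022
18.0 [-0.62  0.79  0.6   2.   -0.79  0.61 -0.89] [517.1 102.7  71.1] [ 3.1347  0.0087 -1.4066]
```

View pics/w10.png

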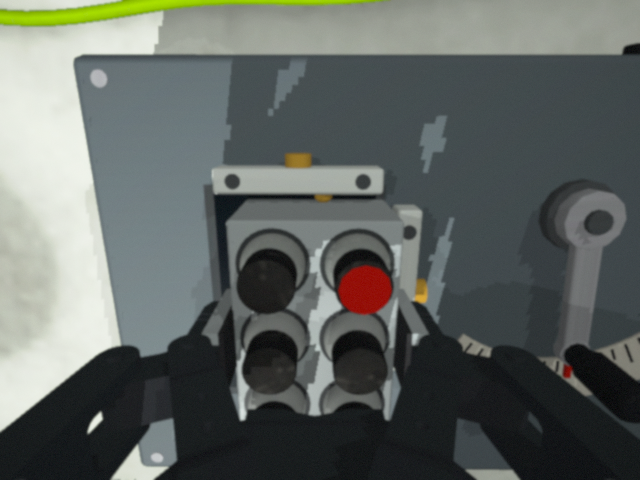

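Emit:
move_arm([
  [[0,0,-0.0004,0.0035,0.0045,0],[0,0,-0.0006,0.007,0.009,0],[0.001,-0.001,-0.0006,0.007,0.009,0],[0.001,-0.001,-0.0006,0.007,0.009,0]],
])

```text
clock: 18.55
eef_pos: [518.1, 102.0, 70.9]
tool_rot: [3.141, -0.001, -1.406]
force: [-8.8, 6.8, 9.2]
width: 56.7
```

```bash
python3 t.py
```

```text
18.55 [518.09 102.    70.94] [ 3.1410e+00 -5.0000e-04 -1.4062e+00] F [-8.8  6.8  9.2] Ftool [-8.1  7.5 -9.2] M [1.85 1.82 0.07] w 56.7
corr rotvec tool [ 0.0006 -0.0005  0.    ]
TCP in imager axes rel datum [-46.47  31.3 ] yaw rel 0.0026
```

Emit:
move_arm([
  [[0,0,-0.0002,0,0,0],[0.001,-0.001,-0.0003,0.001,0.001,0],[0.002,-0.002,-0.0003,0.002,0.002,0],[0.003,-0.003,-0.0003,0.002,0.003,0],[0.003,-0.003,-0.0003,0.002,0.003,0]],
])

```text
clock: 19.18
eef_pos: [520.4, 100.2, 71.0]
tool_rot: [3.141, -0.002, -1.405]
force: [-10.7, 8.4, 7.9]
width: 56.9
```

```bash
python3 t.py
```

```text
19.175 [520.35 100.22  70.96] [ 3.1407e+00 -2.1000e-03 -1.4055e+00] F [-10.7   8.4   7.9] Ftool [-10.    9.1  -7.9] M [2.16 2.28 0.13] w 56.9
corr rotvec tool [ 0.0008 -0.0021  0.    ]
TCP in imager axes rel datum [-44.52  29.18] yaw rel 0.0033
```

Emit:
move_arm([
  [[0.001,-0.001,0,0,-0.001,-0.002],[0.002,-0.002,0,0,-0.001,-0.002],[0.002,-0.002,0,0,-0.001,-0.002],[0.002,-0.002,0,0,-0.001,-0.002]],
])

```text
clock: 19.68
eef_pos: [520.7, 99.9, 71.0]
tool_rot: [3.138, 0.002, -1.404]
force: [-15.5, 11.4, 13.5]
width: 57.1
```

```bash
python3 t.py; python3 look.py w11
```

```text
19.675 [520.69  99.94  70.96] [ 3.1376e+00  2.0000e-03 -1.4038e+00] F [-15.5  11.4  13.5] Ftool [-13.8  13.5 -13.5] M [ 2.28  2.95 -0.24] w 57.1
corr rotvec tool [0.004 0.002 0.   ]
TCP in imager axes rel datum [-44.23  28.85] yaw rel 0.005
19.675 [-0.62  0.79  0.6   1.99 -0.79  0.61 -0.89] [520.7  99.9  71. ] [ 3.1376e+00  2.0000e-03 -1.4038e+00]
```

View pics/w11.png

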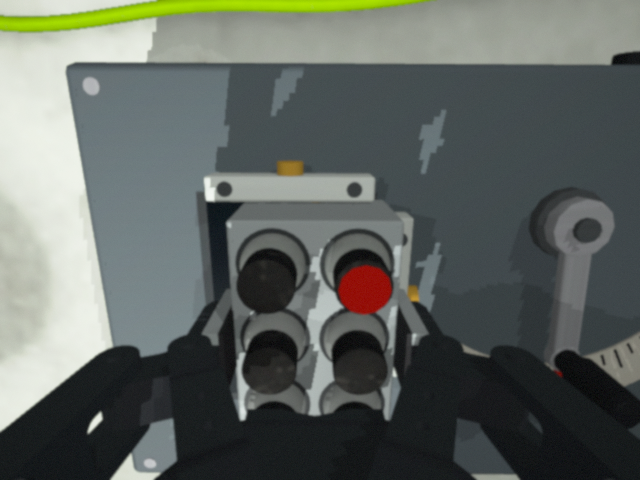

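Emit:
move_arm([
  [[0.0005,-0.0005,-0.0002,0.002,0.001,0],[0.001,-0.001,-0.0003,0.004,0.002,0],[0.0015,-0.0015,-0.0003,0.004,0.002,0],[0.0015,-0.0015,-0.0003,0.004,0.002,0],[0.0015,-0.0015,-0.0003,0.004,0.002,0]],
])

```text
clock: 20.35
eef_pos: [520.7, 99.9, 71.0]
tool_rot: [3.139, 0.003, -1.403]
force: [-18.3, 13.3, 14.9]
width: 56.9
```

```bash
python3 t.py; python3 look.py w12
python3 - <<'E'
import cv2
for n in ("w11","w12"):
    a=cv2.imread(f"pics/{n}.png"); cv2.imwrite(f"pics/{n}a.png",cv2.resize(a[150:310,190:430],None,fx=3.3,fy=3.3,interpolation=cv2.INTER_CUBIC))
E
```

```text
20.35 [520.69  99.92  70.96] [ 3.1385e+00  2.5000e-03 -1.4034e+00] F [-18.3  13.3  14.9] Ftool [-16.2  15.9 -14.8] M [ 2.65  3.49 -0.31] w 56.9
corr rotvec tool [0.0031 0.0025 0.    ]
TCP in imager axes rel datum [-44.24  28.84] yaw rel 0.0054
20.35 [-0.62  0.79  0.6   1.99 -0.79  0.61 -0.88] [520.7  99.9  71. ] [ 3.1385e+00  2.5000e-03 -1.4034e+00]
```

View pics/w12a.png

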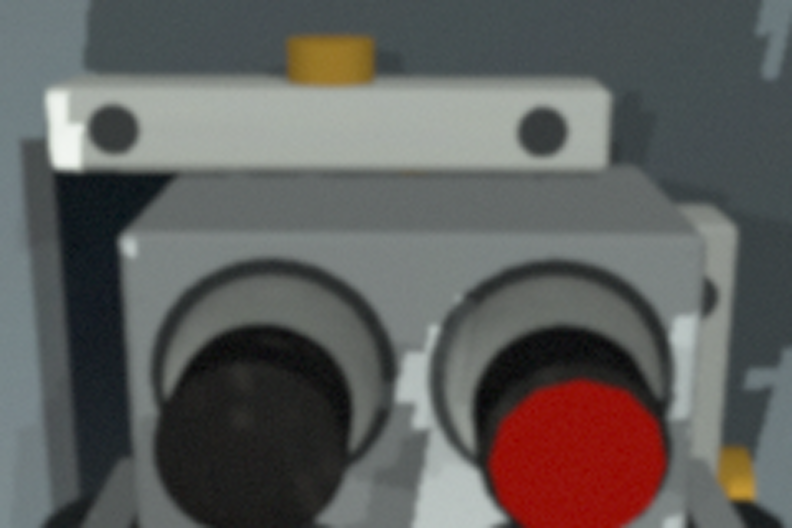

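```bash
python3 - <<'E'
import cv2
a=cv2.imread("pics/w12.png"); cv2.imwrite("pics/w12b.png",cv2.resize(a[192:216,230:390],None,fx=5,fy=5*2,interpolation=cv2.INTER_NEAREST))
print(a[194:208,312],"\n"); print(a[194:208,340])
E
python3 - <<'E'
from h import *; import pickle
st,im=pickle.load(open("pics/w12.pkl","rb")); T=cam_pose(im,st);k=K(im);c=lambda x,y:(190+x/3.3,150+y/3.3)
Rt=R.from_euler("xyz",st["tool_rot"]).as_matrix()
for n,p,z in [("fL",(50,168),72),("fR",(608,170),72),("bL",(122,236),98),("bR",(700,234),98),("fbackL",(80,77),72),("sideTR",(738,225),72),("sideout2",(722,460),72)]:
    q=px2w(T,k,c(*p),z); print(n,q.round(1),(Rt.T@(q-st["eef_pos"])).round(1))
E
```

```text
[[167 173 166]
 [164 172 166]
 [166 174 168]
 [164 171 166]
 [161 169 163]
 [154 160 155]
 [137 145 140]
 [111 119 118]
 [ 88  98  99]
 [ 90  95  93]
 [100 101  96]
 [103 104  99]
 [105 106 100]
 [102 104  98]] 

[[164 172 166]
 [165 173 166]
 [165 172 165]
 [163 173 167]
 [165 173 166]
 [158 164 158]
 [143 149 143]
 [119 122 119]
 [ 99 102  96]
 [ 93  95  91]
 [ 99 101  96]
 [103 103  99]
 [101 102  98]
 [102 102 100]]
fL [556.6 150.3  72. ] [-43.7 -43.8  -1.1]
fR [567.5  84.7  72. ] [ 22.8 -43.6  -1.2]
bL [557.2 135.7  98. ] [-29.3 -41.9 -27.1]
bR [566.9  79.3  98. ] [ 28.  -42.1 -27.2]
fbackL [568.  147.7  72. ] [-39.2 -54.6  -1.1]
sideTR [563.5  67.8  72. ] [ 38.8 -36.8  -1.3]
sideout2 [533.1  62.4  72. ] [39.1 -6.  -1.2]
```

View pics/w12b.png

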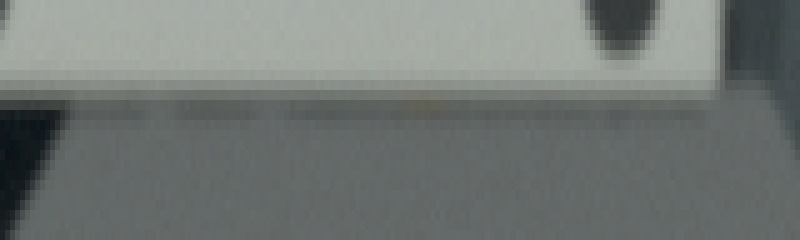

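Emit:
move_arm([
  [[0,0,-0.0003,0.0015,0.001,0],[0,0,-0.0006,0.003,0.0025,0],[0,0,-0.0006,0.003,0.0025,0],[0,0,-0.0006,0.003,0.0025,0]],
])

```text
clock: 20.9
eef_pos: [520.7, 99.9, 70.9]
tool_rot: [3.141, -0.0, -1.403]
force: [-16.5, 12.5, 8.8]
width: 56.9
```

```bash
python3 t.py
```

```text
20.9 [520.74  99.93  70.93] [ 3.1413e+00 -4.0000e-04 -1.4034e+00] F [-16.5  12.5   8.8] Ftool [-15.   14.2  -8.8] M [ 2.92  3.28 -0.31] w 56.9
corr rotvec tool [ 0.0003 -0.0004  0.    ]
TCP in imager axes rel datum [-44.19  28.84] yaw rel 0.0054
```

Emit:
move_arm([
  [[0,0,-0.0001,0,0,0.003],[0,0,-0.0002,0,0,0.006],[0.0005,-0.0005,-0.0002,0,0,0.009],[0.0005,-0.0005,-0.0002,0,0,0.009],[0.0005,-0.0005,-0.0002,0,0,0.009]],
])

```text
clock: 21.52
eef_pos: [521.0, 100.0, 70.9]
tool_rot: [3.14, -0.0, -1.41]
force: [-16.6, 12.4, 8.0]
width: 56.8
```

```bash
python3 t.py
```

```text
21.525 [520.97 100.03  70.95] [ 3.1405e+00 -1.0000e-04 -1.4096e+00] F [-16.6  12.4   8. ] Ftool [-14.9  14.4  -8. ] M [2.96 3.33 0.32] w 56.8
corr rotvec tool [ 0.0011 -0.0001  0.    ]
TCP in imager axes rel datum [-43.94  28.89] yaw rel -0.0008
```

Emit:
move_arm([
  [[0,0,0,0,0,0.002],[0,0,0,0,0,0.004],[0,0,0,0,0,0.004],[0,0,0,0,0,0.004]],
])

```text
clock: 22.02
eef_pos: [521.1, 100.2, 71.0]
tool_rot: [3.141, -0.0, -1.413]
force: [-15.9, 13.4, 7.2]
width: 57.0
```

```bash
python3 t.py
```

```text
22.025 [521.1  100.19  70.96] [ 3.1407 -0.     -1.4133] F [-15.9  13.4   7.2] Ftool [-15.8  13.6  -7.2] M [3.08 3.21 0.3 ] w 57.0
corr rotvec tool [ 0.0009 -0.      0.    ]
TCP in imager axes rel datum [-43.79  29.03] yaw rel -0.0045
```

```bash
python3 look.py w13
cat > edge.py <<'E'
import sys,pickle
from h import *
def edge(g,cols,r0,r1,sign):
    out=[]
    for c in cols:
        col=g[r0:r1,c-1:c+2].mean(1); d=np.diff(col)*sign; i=np.argmax(d)
        lo,hi=max(0,i-2),min(len(d),i+3); w=np.clip(d[lo:hi],0,None); out.append(r0+.5+(w*np.arange(lo,hi)).sum()/w.sum())
    p=np.polyfit(cols,out,1); res=np.array(out)-np.polyval(p,cols); m=abs(res)<.6
    p=np.polyfit(np.array(cols)[m],np.array(out)[m],1); return p,m.sum()
for n in sys.argv[1:]:
    st,im=pickle.load(open(f"pics/{n}.pkl","rb")); g=cv2.cvtColor(im["color"],cv2.COLOR_BGR2GRAY).astype(float)
    T=cam_pose(im,st);k=K(im);Rt=R.from_euler("xyz",st["tool_rot"]).as_matrix()
    tl=lambda p,z:(Rt.T@(px2w(T,k,p,z)-st["eef_pos"]))
    f,m=edge(g,list(range(245,365,3)),193,210,-1); b,m2=edge(g,list(range(240,395,3)),212,230,1)
    P=[tl((c,np.polyval(f,c)),72) for c in (250,360)]; Q=[tl((c,np.polyval(b,c)),98.) for c in (240,390)]
    print(n,"fence row@305",np.polyval(f,305).round(2),"ang",np.arctan2(*(P[1]-P[0])[[1,0]]).round(4),"block row",np.polyval(b,305).round(2),"ang",np.arctan2(*(Q[1]-Q[0])[[1,0]]).round(4),m,m2,"y",P[0][1].round(2),P[1][1].round(2),Q[0][1].round(2),Q[1][1].round(2))
E
python3 edge.py w11 w12 w13
```

```text
22.025 [-0.62  0.79  0.6   1.99 -0.79  0.61 -0.89] [521.1 100.2  71. ] [ 3.1407 -0.     -1.4133]
w11 fence row@305 200.45 ang 0.0036 block row 219.96 ang 0.0051 40 52 y -44.09 -43.94 -42.54 -42.28
w12 fence row@305 200.48 ang 0.0042 block row 219.95 ang 0.0057 40 52 y -44.09 -43.91 -42.55 -42.27
w13 fence row@305 201.41 ang -0.0021 block row 219.8 ang 0.0029 40 52 y -43.56 -43.65 -42.51 -42.37
```

View pics/w13.png

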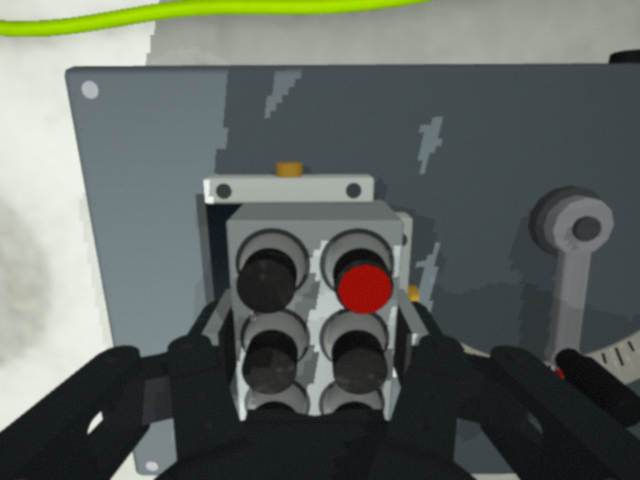

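Emit:
move_arm([
  [[0,-0.0005,-0.0002,0,0,-0.003],[0.0005,-0.001,-0.0003,0.001,0.001,-0.007],[0.0005,-0.001,-0.0003,0.001,0.001,-0.007],[0.0005,-0.001,-0.0003,0.001,0.001,-0.007],[0.0005,-0.001,-0.0003,0.001,0.001,-0.007]],
])

```text
clock: 22.7
eef_pos: [521.4, 100.0, 71.0]
tool_rot: [3.14, -0.0, -1.407]
force: [-16.4, 14.0, 5.9]
width: 57.0
```

```bash
python3 t.py;python3 look.py w14;python3 edge.py w14
```

```text
22.7 [521.35 100.    70.96] [ 3.1401e+00 -4.0000e-04 -1.4068e+00] F [-16.4  14.    5.9] Ftool [-16.5  14.   -5.9] M [3.15 3.41 0.14] w 57.0
corr rotvec tool [ 0.0015 -0.0004  0.    ]
TCP in imager axes rel datum [-43.57  28.8 ] yaw rel 0.002
22.7 [-0.62  0.79  0.6   1.99 -0.79  0.61 -0.89] [521.4 100.   71. ] [ 3.1401e+00 -4.0000e-04 -1.4068e+00]
w14 fence row@305 202.06 ang 0.0074 block row 219.81 ang 0.0039 40 52 y -43.52 -43.2 -42.54 -42.35
```

Emit:
move_arm([
  [[-0.0005,-0.001,-0.0001,0,0,0],[-0.001,-0.002,-0.0002,0.001,0,0],[-0.001,-0.0025,-0.0002,0.001,0,0],[-0.001,-0.0025,-0.0002,0.001,0,0],[-0.001,-0.0025,-0.0002,0.001,0,0]],
])

```text
clock: 23.38
eef_pos: [521.6, 100.1, 71.0]
tool_rot: [3.137, -0.001, -1.407]
force: [-21.4, 10.9, 9.2]
width: 56.8
```

```bash
python3 t.py;python3 look.py w15;python3 edge.py w15
```

```text
23.375 [521.61 100.09  71.01] [ 3.1374e+00 -1.0000e-03 -1.4071e+00] F [-21.4  10.9   9.2] Ftool [-14.3  19.4  -9.1] M [2.74 4.26 0.28] w 56.8
corr rotvec tool [ 0.0042 -0.001   0.    ]
TCP in imager axes rel datum [-43.3   28.85] yaw rel 0.0017
23.375 [-0.62  0.8   0.61  1.99 -0.78  0.61 -0.89] [521.6 100.1  71. ] [ 3.1374e+00 -1.0000e-03 -1.4071e+00]
w15 fence row@305 202.61 ang 0.003 block row 219.97 ang 0.0044 40 52 y -43.21 -43.08 -42.51 -42.29
```

Run:
```python
import cv2,numpy as np
L=[]
for n in ("w12","w14","w15"):
    a=cv2.imread(f"pics/{n}.png"); L.append(cv2.resize(a[192:214,230:390],None,fx=5,fy=8,interpolation=cv2.INTER_NEAREST)); L.append(np.full((8,800,3),255,np.uint8))
cv2.imwrite("pics/cmp.png",np.vstack(L))
a=cv2.imread("pics/w15.png"); cv2.imwrite("pics/w15a.png",cv2.resize(a[150:330,330:450],None,fx=3.3*1.5,fy=3.3,interpolation=cv2.INTER_CUBIC))
```

```text
(no output)
```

View pics/cmp.png

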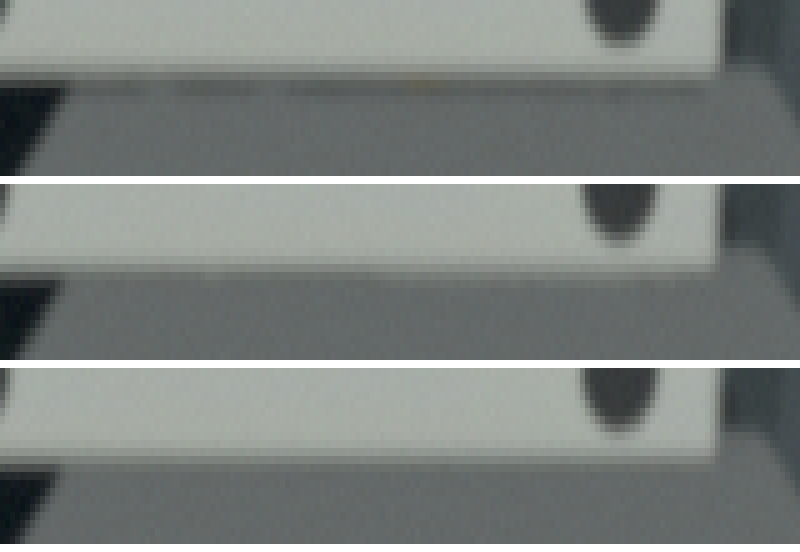

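View pics/w15a.png

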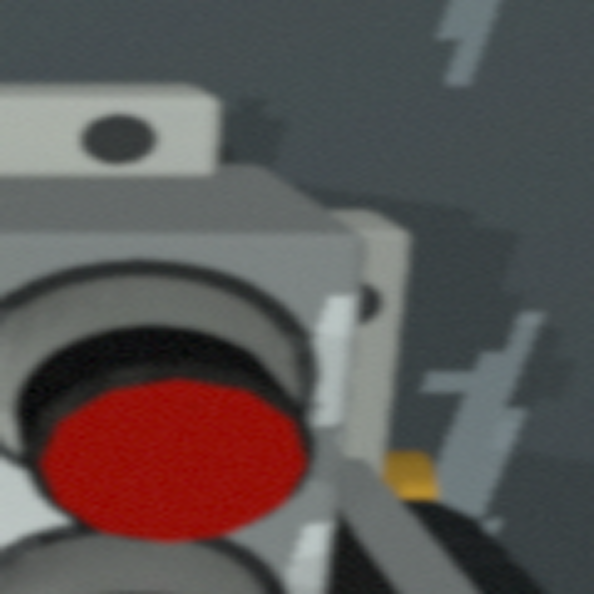

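Emit:
move_arm([
  [[0.001,0,-0.0002,0.002,0,0.002],[0.002,0,-0.0004,0.003,0,0.004],[0.002,0,-0.0004,0.004,0,0.0],[0.002,0,-0.0004,0.004,0,-0.004],[0.002,0,-0.0004,0.004,0,-0.002],[0.002,0,-0.0004,0.004,0,0],[0.002,0,-0.0004,0.004,0,0]],
])

```text
clock: 24.3
eef_pos: [521.7, 100.1, 71.0]
tool_rot: [3.141, 0.001, -1.406]
force: [-19.3, 14.8, 7.5]
width: 57.3
```

```bash
python3 t.py;python3 look.py w16;python3 edge.py w16
```

```text
24.3 [521.69 100.05  71.03] [ 3.1409e+00  1.3000e-03 -1.4060e+00] F [-19.3  14.8   7.5] Ftool [-17.8  16.6  -7.4] M [3.17 4.15 0.18] w 57.3
corr rotvec tool [0.0007 0.0013 0.    ]
TCP in imager axes rel datum [-43.23  28.8 ] yaw rel 0.0028
24.3 [-0.62  0.79  0.6   1.99 -0.79  0.61 -0.89] [521.7 100.1  71. ] [ 3.1409e+00  1.3000e-03 -1.4060e+00]
w16 fence row@305 202.65 ang 0.004 block row 219.78 ang 0.0032 40 52 y -43.19 -43.01 -42.51 -42.35
```

Emit:
move_arm([
  [[0,-0.0005,-0.0001,0,0.001,0.004],[0,-0.0005,-0.0002,0,0.001,0.006],[0,-0.0005,-0.0002,0,0.001,0.0],[0,-0.0005,-0.0002,0,0.001,-0.006],[0,-0.0005,-0.0002,0,0.001,-0.003],[0,-0.0005,-0.0002,0,0.001,0],[0,-0.0005,-0.0002,0,0.001,0],[0,-0.0005,-0.0002,0,0.001,0]],
])

```text
clock: 25.35
eef_pos: [521.6, 100.1, 71.0]
tool_rot: [3.14, 0.0, -1.406]
force: [-21.0, 14.7, 5.3]
width: 57.0
```

```bash
python3 t.py;python3 look.py w17;python3 edge.py w17
python3 - <<'E'
import cv2
from cell import get_image
for n in("scene","top"):
    im=get_image(n)["color"]; cv2.imwrite(f"pics/{n}9.png",im)
E
```

```text
25.35 [521.63 100.06  71.  ] [ 3.1398e+00  4.0000e-04 -1.4059e+00] F [-21.   14.7   5.3] Ftool [-17.9  18.3  -5.2] M [3.25 4.26 0.26] w 57.0
corr rotvec tool [0.0018 0.0004 0.    ]
TCP in imager axes rel datum [-43.29  28.82] yaw rel 0.0029
25.35 [-0.62  0.79  0.6   1.99 -0.79  0.61 -0.89] [521.6 100.1  71. ] [ 3.1398e+00  4.0000e-04 -1.4059e+00]
w17 fence row@305 202.65 ang 0.004 block row 219.85 ang 0.0033 40 52 y -43.2 -43.03 -42.51 -42.34
```

View pics/w17.png

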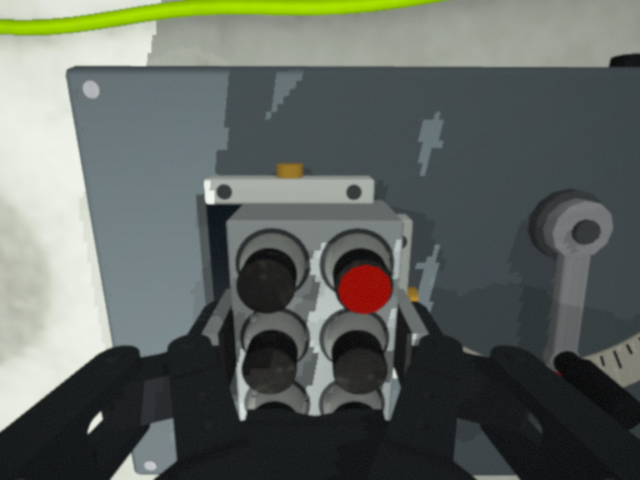

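View pics/scene9.png

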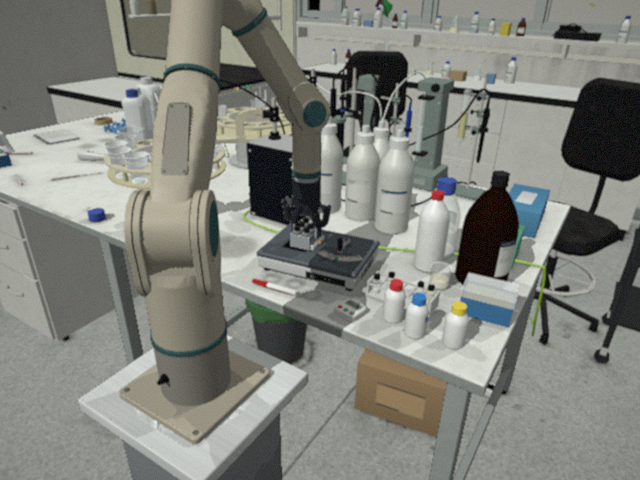

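Run:
```python
from cell import job
print(job.finish_job())
```

```text
the job is handed in; nothing more can be done
None
```

I set the iris lever to the green marker, then put the vial block in the fence corner and handed the job in at about 25 s. The arm was still gripping the block and pressing it on both fences.

**Lever:** in the close-up after I let go, the lever arm, knob and marker lay in one line, to about half a pixel. I did not touch the lever again.

**Block:**
- I carried it upright, set it on the deck with the red-dotted vial towards the corner, and slid it in. It first stuck about 1 mm short of the back fence. Pressing harder, taking some weight off the deck and small turns brought it home.
- The last turns and extra push moved it no further, and it stayed parallel to the back fence within about 0.001 rad in the picture. The gap and the brass tip at the back fence no longer showed.
- The measured pose was 43.3 mm from the back fence and 28.8 mm from the side fence, against 43 and 29 mm expected, with my fence position good to about 1.5 mm.
- It was pressed with about 18 N towards each fence and tilted by less than 0.002 rad.

**Surroundings:** the bottles and beaker look unmoved in the final scene picture.

**Not confirmed:** I could not see the side fence contact or either switch directly. That they are pushed in rests on the rigid stop, the forces and the measured pose. My picture-based estimate of the back gap still read about 0.7 mm, which is within the calibration error. A wrist turning moment of about 0.2 to 0.3 N m remained at the end.

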